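Refit the rotor of a mini centrifuge

TASK

The orange rotor of the mini centrifuge has been washed: put it back on the drive shaft in the open centrifuge. Rest it lightly on the shaft and turn it until its bore matches the shaft's two flats, then slide it fully home on the shoulder without ever forcing the motor. Let go, gently shut the lid all the way, and leave everything else on the bench as it stands.

Things in the scene. Friction and masses are not known exactly. Their poses are not given: they have to be found in the camera images.
- rotor_knob (a point): Orange rotor, loose, about 200 g: disc 90 mm across, top face 30 mm above its underside (on the bench at the start), with a round bare-metal knob in the middle, 18 mm across, 30 mm tall (30 to 60 mm above the underside), to be held from above at any yaw. This point: on the rotor's axis at half the knob's height, 45 mm above the underside; z up along the axis.
- rotor_base (a point): Centre of the rotor's underside, on its axis, same axes as rotor_knob. Here opens the bore: oblong with two flat sides, 14 mm long (along x) by 9 mm wide (along y), 24 mm deep.
- centrifuge: Mini centrifuge, cream, fixed to the bench: housing 170 (x) by 160 (y) mm, sloping grey control panel on its front (-x, out to 118 mm). Origin at bench level under the drive shaft's axis, z up. Open round chamber in its top, 116 mm across, rim 97 mm above the bench.
- shaft_tip (a point): Tip of the upright steel drive shaft in the middle of the chamber, 76 mm above the bench. It ends in a round nose, 5 mm long, tapered, 4 to 8 mm thick, that enters the bore at any angle. Axes are the housing's: they do not tell how the shaft is turned.
- shaft_flats (a point): Middle of the shaft's flatted part, 14 mm long, 64 mm above the bench: 12 mm round, 8 mm across two flats; fits the bore half a turn apart, within about 6 degrees, 0.5 mm play a side. How the flats stand differs each time and is not measured: look or feel. The shaft turns but drags (0.04 N m): a rotor resting on it lightly (5 N) slips round on it until it drops in.
- shaft_shoulder (a point): Collar below the flats, 57 mm above the bench: the rotor's underside rests here when fully home; unmatched it stays 12 to 14 mm higher. Fitted, the knob's top is 117 mm above the bench, under the shut lid. Shaft and motor sit on rubber mounts: pressed down they yield 0.4 mm per newton beyond the first 1 N, 4 mm at most, and sideways 0.4 mm per newton, 1.5 mm at most. The bearing must not feel more than 25 N.
- lid (a joint): Angle of the clear lid, rad: 0 shut, 1.9 wide open (1.7 to 1.88 at the start, leaning back past upright). Stays where it is left; swings for 1 to 2 N at its front edge. Reaches 12 to 158 mm from the hinge (and a tab 50 mm wide to 172 mm), 144 mm wide, 34 mm tall; flat outer face. Shut, its outer face is 131 mm above the bench.
- lid_hinge (a point): Middle of the lid's hinge axis at the back of the housing, 86 mm behind the shaft's axis, 97 mm above the bench. The axis is level, along this point's y (axes of the housing); the shut lid reaches forward from it along -x.
- lid_face (a point): Point on the lid's flat outer face, midway across, 135 mm from the hinge along the lid and 34 mm off the hinge plane. z points out of the outer face (up when shut, backwards when open), -x away from the hinge.
Not all that is in view belongs to the job. Several things look just like the part that bears rotor_knob: the one meant starts farthest to the robot's right.

How it is judged:
By the outcome, as a careful person would: the job done as asked, in the order asked, and still so for the second after the job is handed in, with the robot touching nothing.
It also fails if it takes over 67 s, if anything falls off the work surface, if the arm or the gripper's body presses on something with over 40 N, if the wrist force passes 120 N, or if a joint passes its speed limit or range.

ROBOT

A 6-joint arm with a two-finger parallel gripper is mounted at the origin on the work surface. World frame = base frame: x ahead of the robot, y to its left, z up, the work surface at z = 0. Lengths are in m, angles in rad, forces in N, time in s.
With the tool pointing down it reaches from about 0.275 to 0.725 m from the base axis. Payload 5.6 kg.
Tool frame: the origin (TCP) lies between the finger pads; the fingertips stand 25 mm ahead of it and the grasp point (between the pads) lies 6 mm ahead of it; x points along the fingers, y is the direction in which the jaws open and shut, and the axes are right-handed (so a half turn about x gives the same grasp; the last joint's range is limited). The gripper opens to 85 mm and grips with 20 to 120 N. Pads are 22 mm wide; open, the fingers measure 114 mm over their backs; the gripper's body (76 mm by 85 mm) begins 54 mm behind the grasp point. The pads swing forward as they close: fully open they stand 13 mm farther back than shut.
Start: joints at [1.512, 0.255, 0.108, 0, -1.424, -0.285], TCP at [0.185, 0.518, 0.256] pointing down, gripper open.
Joint ranges: [-2.95, 2.95], [-1.21, 1.97], [-1.09, 1.5], [-2.87, 1.71], [-2.94, -0.07], [-3.05, 3.05]. Speed limits (rad/s): [2.57, 2.57, 3.14, 3.14, 3.14, 3.14].

INTERFACE

Orientations are given as a unit quaternion [x, y, z, w].
In Python, from bench import bot gives the robot as it stands.
- The arm moves only by the tool carry_out, never from a script. Its argument "moves" is a list of rows, each a list of 3 entries, a list of its own where there are three numbers: the opening, from 0 (shut) to 1 (fully open), then the shift along the tool's x, y, z each as a share of 5 cm, from -1 to 1, then the turn, a rotation vector about the tool's x, y, z each as a share of 10 degrees, from -1 to 1. A call has 1 to 12 rows; each row shifts and turns the pose as measured when the row begins, along the tool's axes as they then stand; what a row does not reach is not made up. A row lasts 1/8 s, in which the tool goes at most 62.5 mm and 10.7 degrees, less where a joint would pass 70% of its speed; a pose out of reach is approached as far as the arm can. A call with a number of a shift or a turn outside -1 to 1 is refused whole. A call with a gripper value outside its range is refused whole. The fingers move at their own pace and stop on an object; "grip_force" is the grip in N (left out, the last holds). Time passes only in rows, so rows that do not move let the fingers close. It gives the time, the measured TCP pose, the force and the opening at its end, in the units of the state.
- bot.state(): the state, without advancing time (a new reading comes with each control period).
- bot.grab_frame(name): name is "side" or "top" or "wrist"; returns the picture (400x640x3 uint8, blue, green, red); there is no depth.
- bot.calibration(name): a dict with "fx", "fy", "cx", "cy" (pixels), "T" (4x4, takes a point from camera to world coordinates). Camera axes: x right, y down, z forward; pixel columns grow to the right and rows downward; lengths in m; the calibration is good to about 2 mm. A picture is of the moment at which its call begins: read the wrist's pose just before it. calibration takes no time and is no camera call; for the wrist camera it gives the pose at the moment of the call.
- bot.job_done(): hands the job in, once; it reports no verdict.
The state is a dict: "time": time; "q": joint angles; "joint_vel": joint speeds; "joint_efforts": joint torques, N m; "position": TCP position; "ee_rot": TCP orientation; "contact_force": force on the tool from outside, world axes, zero at the start; "torque": the same for the moment, N m; "opening": finger opening in m.
Only numpy, scipy, OpenCV 4.12 (cv2) and the standard library are available. Lean on these libraries where they do the work, as an engineer would, in place of code of your own. Each camera call takes 0.05 s, during which the arm holds its last target.

## Working session

There is one attempt and no reset: what is moved stays moved. The work goes in short steps, Python scripts to look and compute and a tool call to move; the robot and the scene stay as the last step left them, time stands still between calls to the robot, and variables do not carry over. Pictures are saved under pics/ and viewed, and the job is handed in when it is done.

Besides the shell and the picture viewer there is one more tool, called after ">>>" by a JSON object that holds its "method" and its "body", one argument or row to a line. carry_out: Moves the arm, as the interface text tells. Its arguments: {"type":"object","properties":{"moves":{"type":"array"},"grip_force":{"type":"number"}},"required":["moves"]}

```bash
mkdir -p pics; ls; cat > h.py <<'E'
import numpy as np, cv2
from bench import bot
from scipy.spatial.transform import Rotation as R
def ray(c,u,v):
    T=np.array(c["T"]); d=T[:3,:3]@np.array([(u-c["cx"])/c["fx"],(v-c["cy"])/c["fy"],1]); return T[:3,3],d
def onz(c,u,v,z):
    o,d=ray(c,u,v); return o+d*(z-o[2])/d[2]
def proj(c,p):
    T=np.array(c["T"]); q=T[:3,:3].T@(np.array(p)-T[:3,3]); return np.array([c["fx"]*q[0]/q[2]+c["cx"],c["fy"]*q[1]/q[2]+c["cy"]])
E
python3 - <<'E'
from h import *
s=bot.state(); print(s)
for n in ["side","top","wrist"]:
    c=bot.calibration(n); print(n,c)
    cv2.imwrite(f"pics/{n}0.png",bot.grab_frame(n))
E
```

```text
pics
{'time': 0.0, 'q': array([ 1.51157071e+00,  2.55732034e-01,  1.07022756e-01, -4.72890660e-04,
       -1.42391890e+00, -2.84643834e-01]), 'joint_vel': array([ 0.00035592,  0.0008638 , -0.0011874 , -0.00096438, -0.00069464,
       -0.00117927]), 'joint_efforts': array([ 3.63343197e-04, -3.86628699e+01,  2.37941712e+01,  5.36521420e+00,
       -6.13652883e-03, -8.58317065e-06]), 'position': array([0.1851928 , 0.51740652, 0.25541115]), 'ee_rot': array([-0.69658491,  0.12166445,  0.69676787,  0.12034015]), 'contact_force': array([-0.00773965, -0.43612316,  0.72992614]), 'torque': array([ 0.03353265, -0.00451267,  0.03504122]), 'opening': 0.0855105585312858}
side {'fx': 415.3628627831638, 'fy': 415.3628627831638, 'cx': 321.04055412099643, 'cy': 201.2465154470959, 'T': array([[ 9.98157278e-01, -4.84166621e-02,  3.65769806e-02,
         4.05094948e-01],
       [-6.06723175e-02, -7.86812490e-01,  6.14202715e-01,
        -4.86358571e-01],
       [-9.58420161e-04, -6.15290121e-01, -7.88300164e-01,
         8.51640872e-01],
       [ 0.00000000e+00,  0.00000000e+00,  0.00000000e+00,
         1.00000000e+00]])}
top {'fx': 361.85623312235623, 'fy': 361.85623312235623, 'cx': 320.6528272967538, 'cy': 196.48822758960839, 'T': array([[ 0.01984544, -0.99388194,  0.10865014,  0.35878799],
       [-0.99979793, -0.02007592, -0.00102776,  0.11306813],
       [ 0.00320272, -0.10860778, -0.99407952,  0.92291336],
       [ 0.        ,  0.        ,  0.        ,  1.        ]])}
wrist {'fx': 291.1194369100808, 'fy': 291.1194369100808, 'cx': 318.5973616814468, 'cy': 199.22808675770955, 'T': array([[-0.33728022, -0.89925354, -0.27854106,  0.2562088 ],
       [-0.94140276,  0.32271379,  0.09806455,  0.49295419],
       [ 0.00170415,  0.29529455, -0.95540474,  0.37526106],
       [ 0.        ,  0.        ,  0.        ,  1.        ]])}
```

View pics/side0.png

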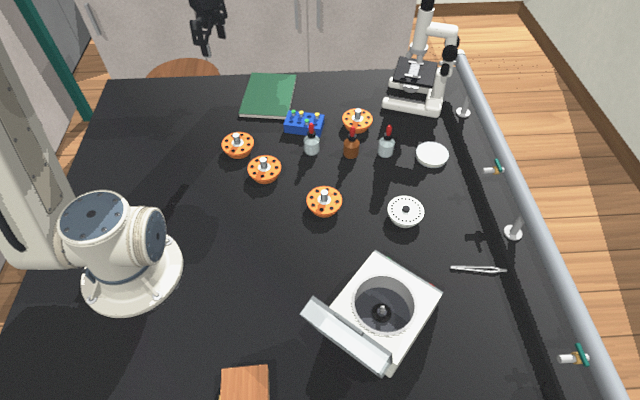

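View pics/top0.png

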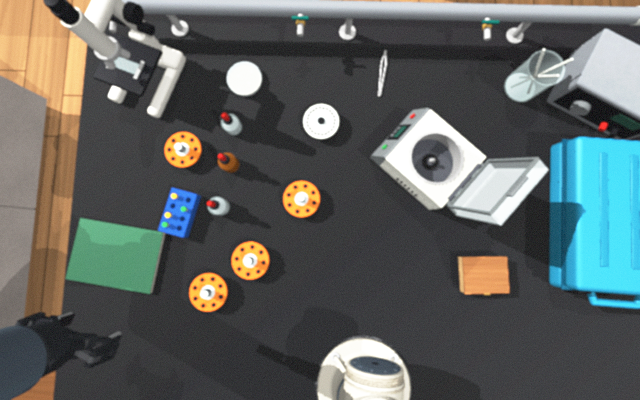

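View pics/wrist0.png

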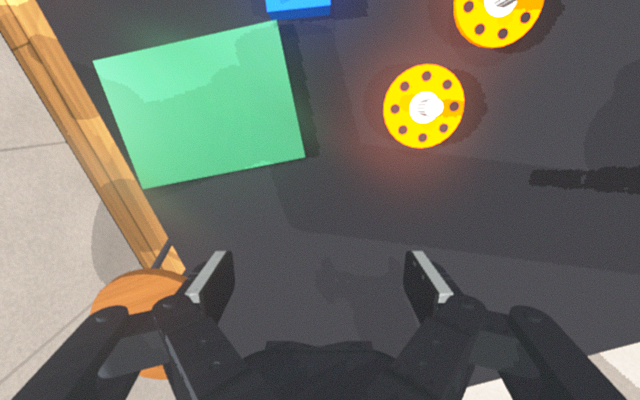

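Side view: four orange rotors at (237,145), (264,169), (357,120) and (324,201). The centrifuge shaft is at about (382,310). Top view: the same rotors at (183,150), (251,260), (208,292) and (302,199), with a white knobless disc at (321,121). Image right is the robot's right (-y), so the one meant is top (302,199), which is side (324,201). I'll check it in a close crop and measure.

```bash
python3 - <<'E'
from h import *
t=cv2.imread("pics/top0.png"); s=cv2.imread("pics/side0.png")
def crop(im,x,y,w,h,k): return cv2.resize(im[y:y+h,x:x+w],None,fx=k,fy=k,interpolation=cv2.INTER_CUBIC)
cv2.imwrite("pics/c1.png",np.hstack([crop(t,262,160,80,80,5),crop(s,284,161,80,80,5)]))
cv2.imwrite("pics/c2.png",crop(t,365,90,190,140,4))
cv2.imwrite("pics/c3.png",crop(s,290,240,160,140,4))
ct,cs=bot.calibration("top"),bot.calibration("side")
for n,im,c in(("top",t,ct),("side",s,cs)):
    hsv=cv2.cvtColor(im,cv2.COLOR_BGR2HSV); m=cv2.inRange(hsv,(8,150,120),(25,255,255))
    m=cv2.morphologyEx(m,cv2.MORPH_CLOSE,np.ones((3,3)))
    for k in cv2.findContours(m,cv2.RETR_EXTERNAL,cv2.CHAIN_APPROX_NONE)[0]:
        a=cv2.contourArea(k)
        if 400<a<2000:
            e=cv2.fitEllipse(cv2.convexHull(k)); print(n,a,e,onz(c,*e[0],.028))
E
```

```text
top 426.5 ((-59.27769470214844, 534.1094360351562), (50.90569305419922, 393.02923583984375), 35.369285583496094) [-0.32495769  0.95194756  0.028     ]
top 1188.5 ((207.73471069335938, 291.8198547363281), (38.735286712646484, 40.445377349853516), 31.932252883911133) [0.21945547 0.38028768 0.028     ]
top 1150.5 ((249.89138793945312, 260.193603515625), (38.52294921875, 39.279640197753906), 33.91390609741211) [0.29681726 0.28162098 0.028     ]
top 1091.0 ((301.0315246582031, 198.53175354003906), (37.676700592041016, 38.179168701171875), 73.47077941894531) [0.45050529 0.16080798 0.028     ]
top 1047.5 ((182.33242797851562, 149.12286376953125), (36.4021110534668, 37.955108642578125), 69.91647338867188) [0.56964295 0.46313432 0.028     ]
```

View pics/c1.png

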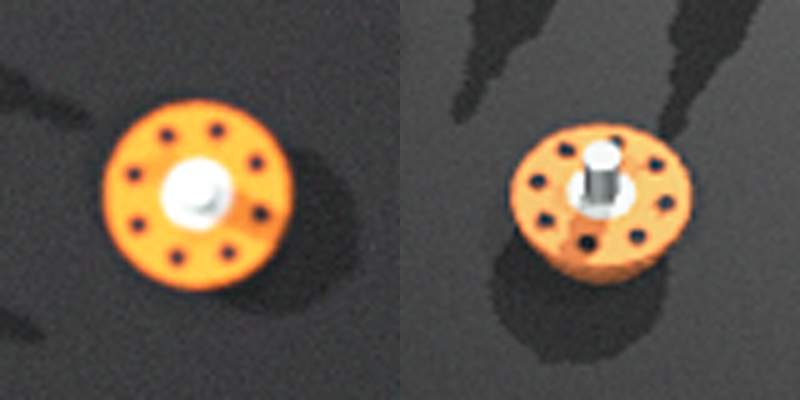

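View pics/c2.png

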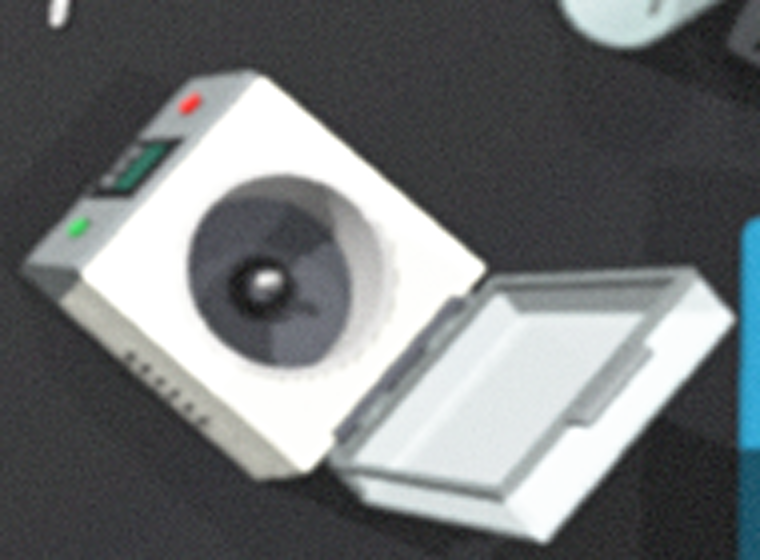

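View pics/c3.png

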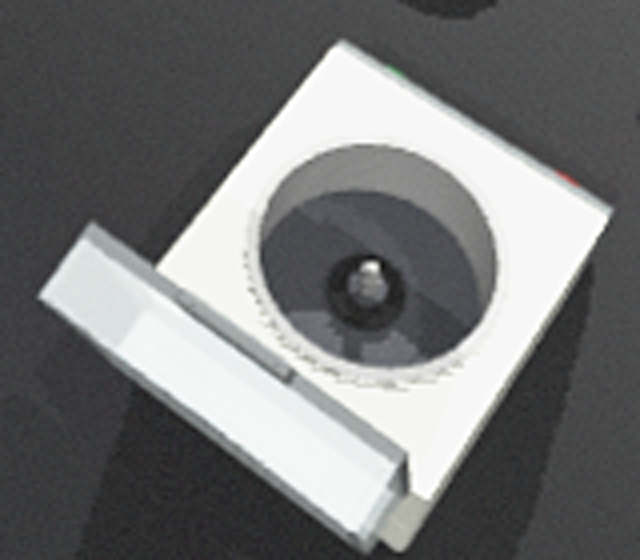

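The crop confirms it: an orange rotor with eight holes and a bare-metal knob, at top (302,199). In the centrifuge, the shaft nose is at top (431,160) and side (382,307). The lid leans back and the panel points up-left in the top view. Next I measure shaft and housing yaw.

```bash
python3 - <<'E'
from h import *
t=cv2.imread("pics/top0.png"); s=cv2.imread("pics/side0.png")
ct,cs=bot.calibration("top"),bot.calibration("side")
P=[onz(ct,365+x/4-.4,90+y/4-.4,.097) for x,y in((262,72),(483,268),(310,472),(85,272))]
print("top corners",np.round(P,4)); print("centre",np.mean(P,0)); 
Q=[onz(cs,290+x/4-.4,240+y/4-.4,.097) for x,y in((342,40),(611,212))]
print("side front corners",np.round(Q,4)); d=Q[1]-Q[0];print(np.degrees(np.arctan2(d[1],d[0])),np.linalg.norm(d))
for a,b in((0,1),(1,2),(2,3),(3,0)):
    d=P[b]-P[a]; print(np.linalg.norm(d),np.degrees(np.arctan2(d[1],d[0])))
print("shaft top",onz(ct,365+267/4-.4,90+281/4-.4,.075),"side",onz(cs,290+372/4-.4,240+266/4-.4,.075))
# bright knob
for n,im,c,x,y in(("top",t,ct,301,198),("side",s,cs,324,195)):
    sub=im[y-30:y+30,x-30:x+30]; hsv=cv2.cvtColor(sub,cv2.COLOR_BGR2HSV)
    m=cv2.inRange(hsv,(5,80,100),(28,255,255)); k=max(cv2.findContours(m,0,1)[0],key=cv2.contourArea)
    e=cv2.fitEllipse(cv2.convexHull(k)); print(n,e, onz(c,e[0][0]+x-30,e[0][1]+y-30,.03))
print("side knob top",onz(cs,284+602/5-.4,161+154/5-.4,.06))
E
```

```text
top corners [[ 0.6654 -0.142   0.097 ]
 [ 0.5502 -0.2692  0.097 ]
 [ 0.4291 -0.1665  0.097 ]
 [ 0.543  -0.0375  0.097 ]]
centre [ 0.5469258  -0.15379397  0.097     ]
side front corners [[ 0.5462 -0.0347  0.097 ]
 [ 0.6644 -0.1405  0.097 ]]
-41.8340989245051 0.15857735805430495
0.1716096517411594 -132.18570797518532
0.1588029643625782 139.69059773719883
0.17208609530218066 48.52734686339918
0.16092911822347133 -40.49916305700933
shaft top [ 0.54471575 -0.15012695  0.075     ] side [ 0.54687386 -0.15176922  0.075     ]
top ((30.040733337402344, 30.506437301635742), (38.25546646118164, 38.81450653076172), 61.95321273803711) [0.45036389 0.16068009 0.03      ]
side ((29.747669219970703, 35.70235824584961), (31.786819458007812, 36.282379150390625), 90.27745819091797) [0.45011132 0.1551346  0.03      ]
side knob top [0.64761244 0.14860338 0.06      ]
```

```bash
cat >> h.py <<'E'
def plan(target,psi=None,st=None):
    """remaining shift in tool axes (units of 5cm) and turn (units of 10deg) to a straight-down pose with camera dir psi(deg)"""
    s=st or bot.state(); Rm=R.from_quat(s["ee_rot"]).as_matrix(); d=np.array(target)-s["position"]
    z=Rm[:,2]; cur=np.degrees(np.arctan2(z[1],z[0]))
    if psi is None: psi=cur
    p=np.radians(psi); Z=np.array([np.cos(p),np.sin(p),0]); X=np.array([0,0,-1.]); G=np.stack([X,np.cross(Z,X),Z],1)
    rv=np.degrees(R.from_matrix(Rm.T@G).as_rotvec())
    print("t",round(s["time"],2),"pos",np.round(s["position"],4),"psi",round(cur,1),"F",np.round(s["contact_force"],1),"Tq",np.round(s["torque"],2),"op",round(s["opening"],4),"q6",round(s["q"][5],2))
    print(" d",np.round(d,4),"shift",np.round(Rm.T@d/.05,3),"turn",np.round(rv/10,3))
E
python3 - <<'E'
from h import *
print(np.round(R.from_quat(bot.state()["ee_rot"]).as_matrix(),3))
plan([.450,.160,.13])
E
```

```text
[[-0.    -0.337 -0.941]
 [-0.001 -0.941  0.337]
 [-1.     0.001 -0.   ]]
t 0.15 pos [0.1852 0.5175 0.2556] psi 160.3 F [0.2 1.  0.4] Tq [ 0.05 -0.01 -0.05] op 0.0853 q6 -0.28
 d [ 0.2648 -0.3575 -0.1256] shift [ 2.52   4.943 -7.396] turn [-0.    -0.    -0.008]
```

>>> {"method": "carry_out", "body": {
  "moves": [
    [1,[0.15,0.55,-0.82],[0,0,0]],
    [1,[0.15,0.55,-0.82],[0,0,0]],
    [1,[0.15,0.55,-0.82],[0,0,0]],
    [1,[0.15,0.55,-0.82],[0,0,0]],
    [1,[0.15,0.55,-0.82],[0,0,0]],
    [1,[0.15,0.55,-0.82],[0,0,0]],
    [1,[0.15,0.55,-0.82],[0,0,0]],
    [1,[0.15,0.55,-0.82],[0,0,0]]
  ]
}}

```text
time: 1.15
position: [0.4243, 0.1918, 0.1924]
ee_rot: [-0.697, 0.12, 0.697, 0.117]
contact_force: [-0.6, 1.2, -1.0]
opening: 0.0855
```

```bash
python3 - <<'E'
from h import *
plan([.450,.160,.13])
c=bot.calibration("wrist"); cv2.imwrite("pics/w1.png",bot.grab_frame("wrist")); print(proj(c,[.45,.16,.06]),proj(c,[.45,.16,.03]))
np.save("cw1.npy",c)
E
```

```text
t 1.15 pos [0.4243 0.1918 0.1924] psi 160.7 F [-0.6  1.2 -1. ] Tq [ 0.07 -0.06 -0.02] op 0.0855 q6 0.47
 d [ 0.0257 -0.0318 -0.0624] shift [ 1.249  0.426 -0.697] turn [ 0.     0.003 -0.022]
[343.56669535 157.7119225 ] [340.90729713 152.76298454]
```

View pics/w1.png

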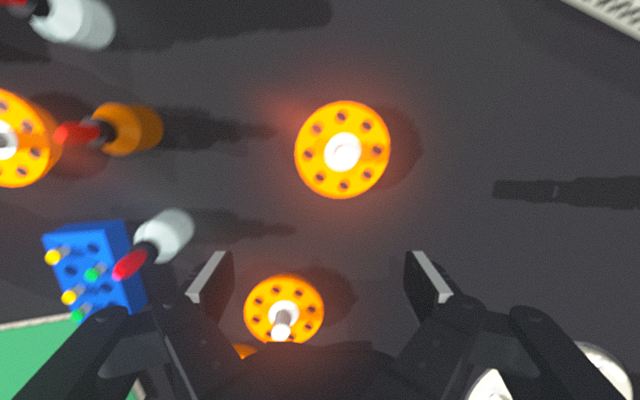

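The wrist view has the target rotor at (342,150), close to the prediction (341,153). I'll refine its centre by fitting the disc.

```bash
python3 - <<'E'
from h import *
im=cv2.imread("pics/w1.png"); c=np.load("cw1.npy",allow_pickle=True).item()
m=cv2.inRange(cv2.cvtColor(im,cv2.COLOR_BGR2HSV),(8,150,200),(30,255,255)); m[:90]=0;m[210:]=0;m[:,:280]=0;m[:,400:]=0
k=np.vstack([x for x in cv2.findContours(m,0,1)[0] if cv2.contourArea(x)>20]); e=cv2.fitEllipse(cv2.convexHull(k)); print(e,onz(c,*e[0],.028))
plan(list(onz(c,*e[0],.03)[:2])+[.09])
E
```

```text
((341.9794616699219, 149.3742218017578), (93.4509048461914, 100.51338958740234), 35.89191436767578) [0.45245245 0.15794471 0.028     ]
t 1.2 pos [0.4258 0.1878 0.1913] psi 160.5 F [ 2.3 -4.5 -0.5] Tq [-0.7  -0.42  0.02] op 0.0855 q6 0.47
 d [ 0.0269 -0.0298 -0.1013] shift [ 2.028  0.368 -0.708] turn [ 0.     0.004 -0.041]
```

>>> {"method": "carry_out", "body": {
  "moves": [
    [0.6,[0.2,0.38,-0.67],[0,0,0]],
    [0.6,[0.8,0,0],[0,0,0]],
    [0.6,[0,0,0],[0,0,0]]
  ]
}}

```text
time: 1.58
position: [0.4522, 0.1553, 0.1399]
ee_rot: [-0.696, 0.124, 0.698, 0.118]
contact_force: [0.0, -0.3, 0.5]
opening: 0.0514
```

```bash
python3 - <<'E'
from h import *
plan([.451,.1585,.06],160)
c=bot.calibration("wrist"); cv2.imwrite("pics/w2.png",bot.grab_frame("wrist")); print(proj(c,[.451,.1585,.06]),proj(c,[.451,.1585,.03]))
np.save("cw2.npy",c)
E
```

```text
t 1.57 pos [0.4522 0.1553 0.1399] psi 160.3 F [ 0.  -0.3  0.5] Tq [-0.01 -0.02 -0.01] op 0.0514 q6 0.56
 d [-0.0012  0.0032 -0.0799] shift [ 1.598 -0.065  0.043] turn [ 0.028  0.007 -0.046]
[315.08668475 219.42954736] [315.21053594 206.34349994]
```

View pics/w2.png

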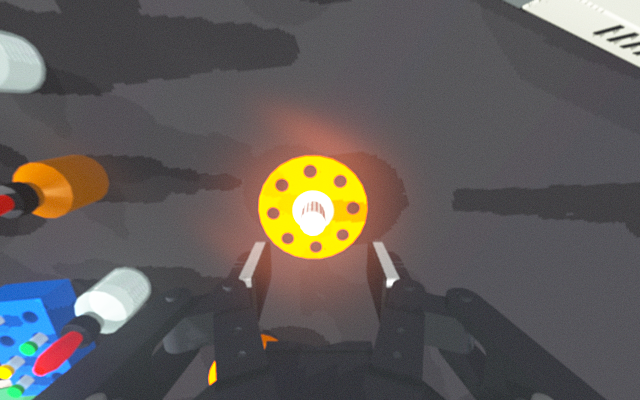

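The wrist view has the rotor disc centred at (313,207), between the jaws and within 2 px of the prediction. Descending and gripping.

>>> {"method": "carry_out", "body": {
  "moves": [
    [0.6,[0.7,-0.06,0.04],[0,0,0]],
    [0.6,[0.7,0,0],[0,0,0]],
    [0.6,[0.18,0,0],[0,0,0]],
    [0.6,[0,0,0],[0,0,0]]
  ]
}}

```text
time: 2.12
position: [0.4579, 0.164, 0.0695]
ee_rot: [0.702, -0.118, -0.692, -0.12]
contact_force: [0.9, -0.7, 0.0]
opening: 0.0511
```

```bash
python3 - <<'E'
from h import *
plan([.451,.1585,.06],160)
E
```

```text
t 2.12 pos [0.4579 0.164  0.0695] psi 160.6 F [ 0.9 -0.7  0. ] Tq [0.01 0.   0.04] op 0.0511 q6 0.55
 d [-0.0069 -0.0055 -0.0095] shift [0.188 0.15  0.096] turn [ 0.065 -0.07   0.027]
```

>>> {"method": "carry_out", "body": {
  "moves": [
    [0.6,[0.0,0.15,0.1],[0.06,-0.07,0.03]],
    [0.6,[0.1,0,0],[0,0,0]],
    [0.6,[0,0,0],[0,0,0]]
  ]
}}

```text
time: 2.5
position: [0.452, 0.1595, 0.0676]
ee_rot: [0.698, -0.121, -0.695, -0.124]
contact_force: [-0.9, 0.2, -0.4]
opening: 0.0511
```

```bash
python3 - <<'E'
from h import *
plan([.451,.1585,.06],160)
c=bot.calibration("wrist"); cv2.imwrite("pics/w3.png",bot.grab_frame("wrist"))
E
```

```text
t 2.5 pos [0.452  0.1595 0.0676] psi 160.1 F [-0.9  0.2 -0.4] Tq [-0.06  0.02 -0.02] op 0.0511 q6 0.55
 d [-0.001  -0.001  -0.0076] shift [0.152 0.026 0.012] turn [ 0.006 -0.017  0.022]
```

View pics/w3.png

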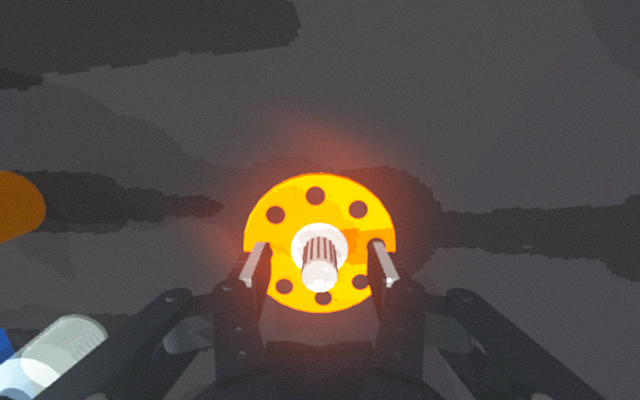

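```bash
python3 - <<'E'
from h import *
c=bot.calibration("wrist"); print(onz(c,319,277,.06), onz(c,319,243,.031)); plan([.451,.1585,.06],160)
E
```

```text
[0.44767925 0.16179001 0.06      ] [0.45219062 0.1602413  0.031     ]
t 2.55 pos [0.4522 0.1596 0.0678] psi 160.1 F [-0.2 -0.5  0.3] Tq [ 0. -0.  0.] op 0.0511 q6 0.55
 d [-0.0012 -0.0011 -0.0078] shift [0.156 0.03  0.015] turn [ 0.006 -0.019  0.024]
```

>>> {"method": "carry_out", "body": {
  "moves": [
    [0.6,[0.15,0.0,0.0],[0,0,0]],
    [0.6,[0,0,0],[0,0,0]]
  ]
}}

```text
time: 2.8
position: [0.4523, 0.1596, 0.0599]
ee_rot: [0.698, -0.121, -0.695, -0.124]
contact_force: [0.3, 0.2, 0.8]
opening: 0.0509
```

```bash
python3 - <<'E'
from h import *
plan([.451,.1585,.06],160)
E
```

```text
t 2.8 pos [0.4523 0.1596 0.0599] psi 160.1 F [0.3 0.2 0.8] Tq [-0.04  0.04  0.03] op 0.0509 q6 0.55
 d [-0.0013 -0.0011  0.0001] shift [-0.002  0.03   0.016] turn [ 0.006 -0.019  0.025]
```

>>> {"method": "carry_out", "body": {
  "moves": [
    [0,[0,0,0],[0,0,0]],
    [0,[0,0,0],[0,0,0]],
    [0,[0,0,0],[0,0,0]],
    [0,[0,0,0],[0,0,0]]
  ],
  "grip_force": 60
}}

```text
time: 3.3
position: [0.4524, 0.1596, 0.0599]
ee_rot: [0.698, -0.121, -0.695, -0.123]
contact_force: [-0.0, 0.0, 0.5]
opening: 0.0161
```

>>> {"method": "carry_out", "body": {
  "moves": [
    [0,[-0.5,0,0],[0,0,0]],
    [0,[-0.8,0,0],[0,0,0]],
    [0,[-0.8,0,0],[0,0,0]],
    [0,[0,0,0],[0,0,0]]
  ]
}}

```text
time: 3.8
position: [0.4502, 0.1586, 0.1659]
ee_rot: [-0.696, 0.123, 0.697, 0.123]
contact_force: [0.9, 0.1, -2.5]
opening: 0.0163
```

```bash
python3 - <<'E'
from h import *
plan([.5458,-.151,.17],-140)
c=bot.calibration("wrist"); cv2.imwrite("pics/w4.png",bot.grab_frame("wrist"))
cv2.imwrite("pics/s4.png",bot.grab_frame("side"))
E
```

```text
t 3.8 pos [0.4502 0.1586 0.1659] psi 160.0 F [ 0.9  0.1 -2.5] Tq [ 0.06 -0.04  0.05] op 0.0163 q6 0.55
 d [ 0.0956 -0.3096  0.0041] shift [-0.085  5.165 -3.912] turn [-5.998e+00  3.000e-03  3.000e-03]
```

View pics/w4.png

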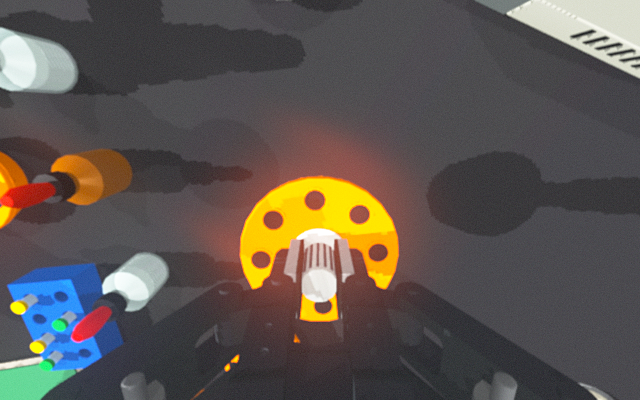

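View pics/s4.png

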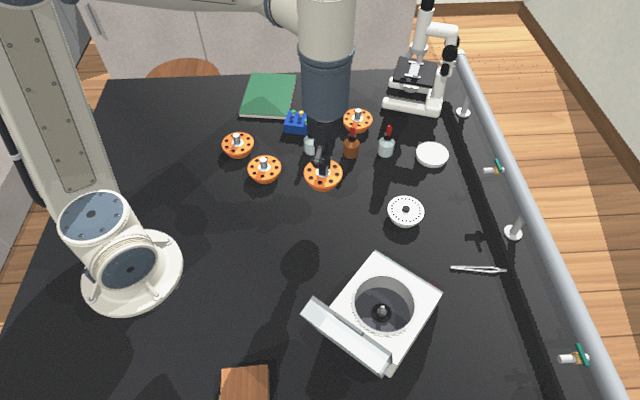

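The side view shows the rotor lifted in the gripper at (323,175). The wrist view shows it held level. I'll measure the rotor axis relative to the TCP.

```bash
python3 - <<'E'
from h import *
im=cv2.imread("pics/w4.png"); c=bot.calibration("wrist"); s=bot.state()
m=cv2.inRange(cv2.cvtColor(im,cv2.COLOR_BGR2HSV),(8,150,150),(30,255,255)); m[:165]=0;m[330:]=0;m[:,:232]=0;m[:,405:]=0
k=np.vstack([x for x in cv2.findContours(m,0,1)[0] if cv2.contourArea(x)>20])[:,0]
h=cv2.convexHull(k)[:,0]; print(len(h),h.tolist())
z=s["position"][2]-.03
P=np.array([onz(c,u+.0,v+.0,z)[:2] for u,v in h])
# circle fit r=.045
from scipy.optimize import least_squares
f=least_squares(lambda p:np.hypot(*(P-p[:2]).T)-p[2],[*s["position"][:2],.045],loss="soft_l1",f_scale=.001); print(f.x,f.cost,f.x[:2]-s["position"][:2])
Rm=R.from_quat(s["ee_rot"]).as_matrix(); print("in tool",Rm.T@np.r_[f.x[:2]-s["position"][:2],0])
g=least_squares(lambda p:np.hypot(*(P-p[:2]).T)-.045,[*s["position"][:2]],loss="soft_l1",f_scale=.001);print(Rm.T@np.r_[g.x-s["position"][:2],0])
E
```

```text
41 [[398, 256], [397, 261], [395, 270], [393, 275], [389, 283], [386, 288], [337, 319], [328, 321], [310, 321], [304, 320], [301, 319], [299, 318], [252, 289], [245, 276], [244, 274], [243, 271], [241, 263], [239, 254], [240, 237], [243, 227], [245, 221], [246, 219], [256, 203], [269, 191], [280, 185], [288, 181], [300, 177], [307, 176], [318, 175], [322, 175], [341, 178], [347, 180], [359, 186], [366, 190], [370, 193], [379, 201], [385, 209], [391, 218], [392, 220], [397, 235], [398, 241]]
[0.44434408 0.15949365 0.04573664] 2.416158300921321e-06 [-0.00389536  0.00186879]
in tool [ 2.10040382e-05 -4.22712054e-04  4.29966083e-03]
[ 1.86929031e-05 -4.18045736e-04  3.86380069e-03]
```

>>> {"method": "carry_out", "body": {
  "moves": [
    [0,[-0.3,0.7,-0.4],[0,0,0]],
    [0,[-0.2,0.7,-0.4],[0,0,0]],
    [0,[-0.1,0.7,-0.4],[0,0,0]],
    [0,[-0.1,0.7,-0.4],[0,0,0]],
    [0,[0,0.7,-0.4],[0,0,0]],
    [0,[0,0,0],[1,0,0]],
    [0,[0,0,0],[1,0,0]],
    [0,[0,0,0],[1,0,0]],
    [0,[0,0,0],[0,0,0]]
  ]
}}

```text
time: 5.03
position: [0.4749, -0.0484, 0.1822]
ee_rot: [-0.627, 0.312, 0.649, 0.296]
contact_force: [0.6, -0.8, -2.8]
opening: 0.0162
```

```bash
python3 - <<'E'
from h import *
plan([.490,-.085,.20],130)
E
```

```text
t 5.03 pos [ 0.4749 -0.0484  0.1822] psi 129.1 F [ 0.6 -0.8 -2.8] Tq [ 0.04 -0.15  0.01] op 0.0162 q6 0.46
 d [ 0.0151 -0.0366  0.0178] shift [-0.363  0.239 -0.752] turn [-0.09   0.107 -0.196]
```

>>> {"method": "carry_out", "body": {
  "moves": [
    [0,[-0.36,0.24,-0.75],[-0.09,0.1,-0.2]],
    [0,[0,0,0],[0,0,0]],
    [0,[0,0,0],[0,0,0]]
  ]
}}

```text
time: 5.4
position: [0.4885, -0.0851, 0.1966]
ee_rot: [-0.64, 0.295, 0.645, 0.295]
contact_force: [-0.5, 0.7, -2.3]
opening: 0.0163
```

```bash
python3 - <<'E'
from h import *
plan([.490,-.085,.20],130)
c=bot.calibration("wrist"); s=bot.state();cv2.imwrite("pics/w5.png",bot.grab_frame("wrist")); np.save("cw5.npy",[c,s])
plan([.490,-.085,.20],130); print(proj(c,[.5458,-.151,.076]))
E
```

```text
t 5.4 pos [ 0.4885 -0.0851  0.1966] psi 130.7 F [-0.5  0.7 -2.3] Tq [-0.01  0.03  0.  ] op 0.0163 q6 0.57
 d [0.0015 0.0001 0.0034] shift [-0.069 -0.023 -0.018] turn [ 0.067  0.034 -0.021]
t 5.45 pos [ 0.4887 -0.0851  0.1968] psi 130.7 F [-0.7 -0.4 -2.1] Tq [-0.04 -0.03  0.  ] op 0.0163 q6 0.57
 d [0.0013 0.0001 0.0032] shift [-0.064 -0.021 -0.015] turn [ 0.068  0.03  -0.02 ]
[317.95616378  91.34395495]
```

View pics/w5.png

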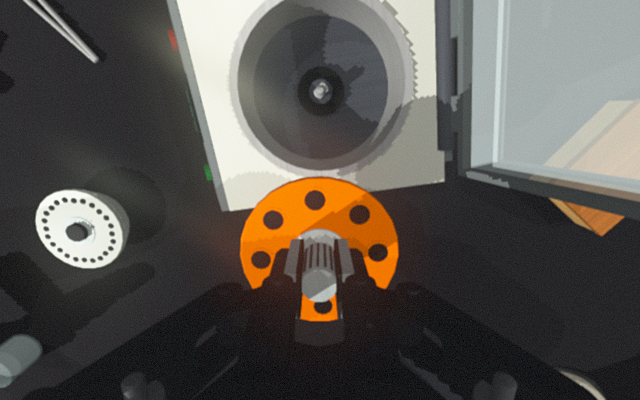

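The wrist view shows the shaft at about (321,90), against a prediction of (318,91), and the rotor disc centred near (319,247). Zooming in on the shaft and fitting the disc.

```bash
python3 - <<'E'
from h import *
from scipy.optimize import least_squares
im=cv2.imread("pics/w5.png"); c,s=np.load("cw5.npy",allow_pickle=True)
cv2.imwrite("pics/c5.png",cv2.convertScaleAbs(cv2.resize(im[60:120,290:350],None,fx=9,fy=9,interpolation=cv2.INTER_CUBIC),alpha=1.6))
m=cv2.inRange(cv2.cvtColor(im,cv2.COLOR_BGR2HSV),(5,150,100),(30,255,255)); m[:165]=0;m[330:]=0;m[:,:232]=0;m[:,405:]=0
k=np.vstack([x for x in cv2.findContours(m,0,1)[0] if cv2.contourArea(x)>20])[:,0]
h=cv2.convexHull(k)[:,0]
z=s["position"][2]-.03
P=np.array([onz(c,u,v,z)[:2] for u,v in h])
f=least_squares(lambda p:np.hypot(*(P-p[:2]).T)-p[2],[*s["position"][:2],.045],loss="soft_l1",f_scale=.001)
Rm=R.from_quat(s["ee_rot"]).as_matrix(); print(f.x,"tool",Rm.T@np.r_[f.x[:2]-s["position"][:2],0])
print("shaft",onz(c,321,90,.076))
E
```

```text
[ 0.48532271 -0.08119948  0.04561109] tool [ 2.90938049e-05 -1.09253416e-04  5.02446303e-03]
shaft [ 0.544651   -0.15327285  0.076     ]
```

View pics/c5.png

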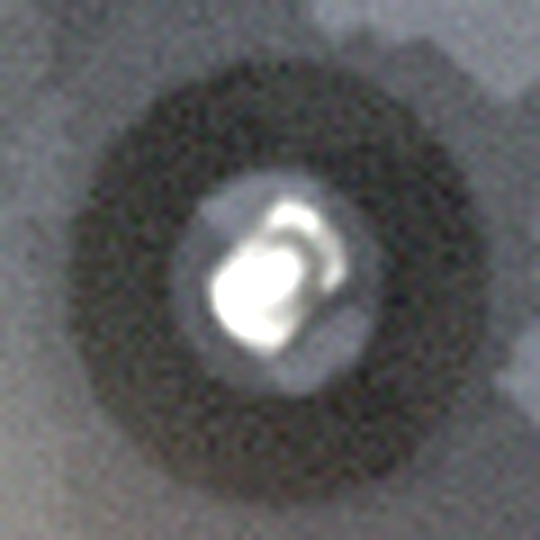

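```bash
python3 - <<'E'
from h import *
c,s=np.load("cw5.npy",allow_pickle=True)
print(onz(c,320.8,91.4,.057),onz(c,319.4,92.6,.076)); 
print(c["T"][:3,3])
# rotor from top/side when held? project to check
ct,cs=bot.calibration("top"),bot.calibration("side")
t=bot.grab_frame("top"); sd=bot.grab_frame("side"); s2=bot.state(); print(s2["position"])
cv2.imwrite("pics/t6.png",t); cv2.imwrite("pics/s6.png",sd)
for n,c2 in(("top",ct),("side",cs)):
    print(n,proj(c2,s2["position"]-[0,0,.03]))
def crop(im,x,y,w,h,k): return cv2.resize(im[y:y+h,x:x+w],None,fx=k,fy=k,interpolation=cv2.INTER_CUBIC)
u=proj(ct,s2["position"]-[0,0,.03]).astype(int); v=proj(cs,s2["position"]-[0,0,.03]).astype(int); print(u,v)
cv2.imwrite("pics/c6.png",np.hstack([crop(t,u[0]-40,u[1]-40,80,80,5),crop(sd,v[0]-40,v[1]-40,80,80,5)]))
E
```

```text
[ 0.54456055 -0.15323947  0.057     ] [ 0.54435696 -0.15103567  0.076     ]
[ 0.53834771 -0.14184398  0.31591283]
[ 0.48891626 -0.08487275  0.19718972]
top [414.26715815 176.03157281]
side [352.5995073  254.49949257]
[414 176] [352 254]
```

View pics/c6.png

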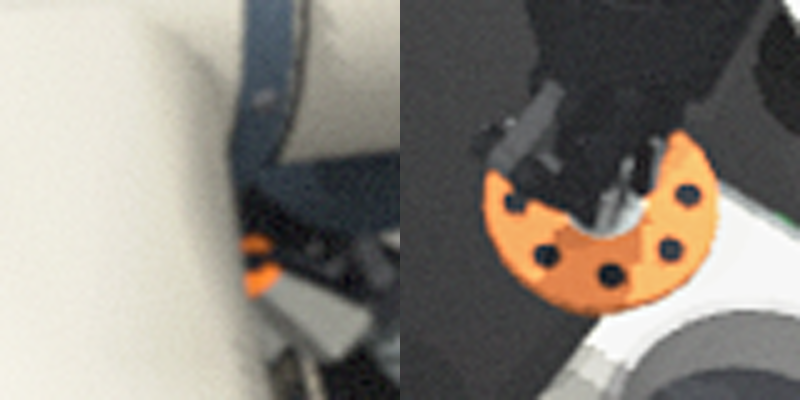

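>>> {"method": "carry_out", "body": {
  "moves": [
    [0,[0,0,0],[-1,0,0]],
    [0,[0,0,0],[-1,0,0]],
    [0,[0,0,0],[-1,0,0]],
    [0,[0,0,0],[-1,0,0]],
    [0,[0,0,0],[-1,0,0]],
    [0,[0,0,0],[-1,0,0]],
    [0,[0,0,0],[-1,0,0]],
    [0,[0,0,0],[-1,0,0]],
    [0,[0,0,0],[-1,0,0]],
    [0,[0,0,0],[-1,0,0]],
    [0,[0,0,0],[0,0,0]]
  ]
}}

```text
time: 6.92
position: [0.4868, -0.0789, 0.1941]
ee_rot: [-0.624, -0.328, 0.631, -0.323]
contact_force: [0.7, -0.7, -1.7]
opening: 0.016
```

```bash
python3 - <<'E'
from h import *
plan([.5468,-.1479,.17],-120)
E
```

```text
t 6.92 pos [ 0.4868 -0.0789  0.1941] psi -125.2 F [ 0.7 -0.7 -1.7] Tq [ 0.05 -0.02 -0.06] op 0.016 q6 2.37
 d [ 0.06   -0.069  -0.0241] shift [0.465 1.781 0.432] turn [-0.521  0.025  0.065]
```

>>> {"method": "carry_out", "body": {
  "moves": [
    [0,[0.1,0.85,0.2],[-0.25,0,0]],
    [0,[0.1,0.85,0.2],[-0.25,0.02,0.06]],
    [0,[0,0,0],[0,0,0]],
    [0,[0,0,0],[0,0,0]]
  ]
}}

```text
time: 7.42
position: [0.5473, -0.1429, 0.1824]
ee_rot: [-0.614, -0.351, 0.615, -0.35]
contact_force: [-0.0, -0.6, -1.9]
opening: 0.016
```

```bash
python3 - <<'E'
from h import *
plan([.5468,-.1479,.165],-120)
E
```

```text
t 7.42 pos [ 0.5473 -0.1429  0.1824] psi -120.7 F [-0.  -0.6 -1.9] Tq [ 0.04  0.02 -0.02] op 0.016 q6 2.59
 d [-0.0005 -0.005  -0.0174] shift [0.347 0.043 0.092] turn [-0.066  0.002  0.01 ]
```

>>> {"method": "carry_out", "body": {
  "moves": [
    [0,[0.1,0.04,0.09],[-0.06,0,0]],
    [0,[0.35,0,0],[0,0,0]],
    [0,[0,0,0],[0,0,0]],
    [0,[0,0,0],[0,0,0]]
  ]
}}

```text
time: 7.92
position: [0.5457, -0.1465, 0.1606]
ee_rot: [0.612, 0.354, -0.612, 0.353]
contact_force: [0.0, -0.9, -1.8]
opening: 0.016
```

```bash
python3 - <<'E'
from h import *
plan([.5468,-.1479,.15],-120)
c=bot.calibration("wrist"); s=bot.state();cv2.imwrite("pics/w7.png",bot.grab_frame("wrist")); np.save("cw7.npy",[c,s])
cv2.imwrite("pics/s7.png",cv2.resize(bot.grab_frame("side")[220:340,300:460],None,fx=5,fy=5,interpolation=cv2.INTER_CUBIC))
E
```

```text
t 7.92 pos [ 0.5457 -0.1465  0.1606] psi -120.0 F [ 0.  -0.9 -1.8] Tq [ 0.01 -0.03  0.03] op 0.016 q6 2.6
 d [ 0.0011 -0.0014 -0.0106] shift [0.211 0.032 0.014] turn [-0.001 -0.002  0.002]
```

View pics/w7.png

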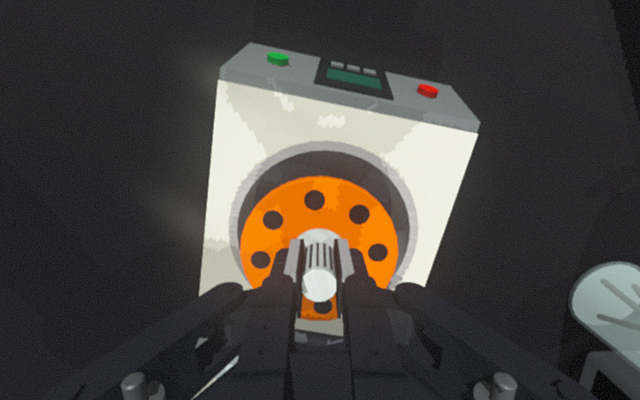

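View pics/s7.png

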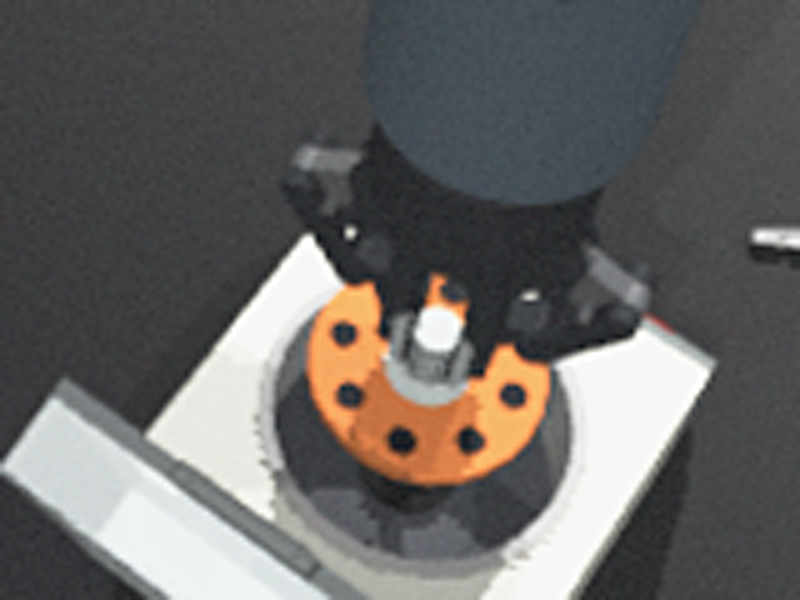

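```bash
python3 - <<'E'
from h import *
from scipy.optimize import least_squares
cs=bot.calibration("side"); c,s=np.load("cw7.npy",allow_pickle=True)
kt=onz(cs,300+438/5-.4,220+327/5-.4,s["position"][2]); print("side knob top",kt,"shaft side .5469 -.1518; diff",np.array([.5469,-.1518])-kt[:2])
im=cv2.imread("pics/w7.png"); hsv=cv2.cvtColor(im,cv2.COLOR_BGR2HSV); g=cv2.GaussianBlur(cv2.cvtColor(im,cv2.COLOR_BGR2GRAY),(3,3),0)
m=cv2.inRange(hsv,(5,150,100),(30,255,255)); m[:165]=0;m[330:]=0;m[:,:232]=0;m[:,405:]=0
k=np.vstack([x for x in cv2.findContours(m,0,1)[0] if cv2.contourArea(x)>20])[:,0]; h=cv2.convexHull(k)[:,0]
P=np.array([onz(c,u,v,s["position"][2]-.03)[:2] for u,v in h])
f=least_squares(lambda p:np.hypot(*(P-p[:2]).T)-p[2],[*s["position"][:2],.045],loss="soft_l1",f_scale=.001).x
a=[];b=[]
for th in np.radians(np.arange(-170,-9,4)):
    pr=[(r,g[int(round(247+r*np.sin(th))),int(round(319+r*np.cos(th)))],m[int(round(247+r*np.sin(th))),int(round(319+r*np.cos(th)))]) for r in range(60,130)]
    r0=max([r for r,_,q in pr if q]+[60])+4
    prof=[(r,int(v)) for r,v,q in pr if r>=r0]
    for i,(r,v) in enumerate(prof):
        if v>110 : a.append((319+r*np.cos(th),247+r*np.sin(th))); break
Q=np.array([onz(c,u,v,.097)[:2] for u,v in a])
g2=least_squares(lambda p:np.hypot(*(Q-p[:2]).T)-p[2],[.546,-.151,.058],loss="soft_l1",f_scale=.001); print("rim",g2.x,len(Q),np.round(np.array(a)).astype(int).tolist())
print("rotor wrist",f); Rm=R.from_quat(s["ee_rot"]).as_matrix(); print("off tool",Rm.T@np.r_[f[:2]-s["position"][:2],0], "need",g2.x[:2]-f[:2])
E
```

```text
side knob top [ 0.54580766 -0.14867684  0.16056542] shaft side .5469 -.1518; diff [ 0.00109234 -0.00312316]
rim [ 0.5444584  -0.15371274  0.0585525 ] 41 [[237, 233], [237, 227], [238, 221], [239, 215], [240, 208], [242, 202], [245, 197], [248, 192], [251, 186], [255, 181], [259, 176], [264, 172], [269, 167], [275, 164], [280, 160], [286, 157], [293, 155], [299, 153], [306, 152], [312, 150], [319, 150], [326, 150], [333, 150], [339, 151], [346, 153], [353, 155], [359, 157], [365, 160], [371, 163], [377, 168], [382, 172], [387, 177], [391, 182], [395, 187], [399, 193], [402, 199], [405, 205], [407, 211], [408, 218], [409, 225], [409, 231]]
rotor wrist [ 0.54409074 -0.14852609  0.04527909]
off tool [-9.37331594e-07 -4.16181338e-04  2.57383142e-03] need [ 0.00036766 -0.00518665]
```

```bash
python3 - <<'E'
from h import *
plan([.5463,-.1509,.142],-120)
E
```

```text
t 8.03 pos [ 0.5457 -0.1465  0.1604] psi -120.0 F [ 0.2 -0.3 -1.3] Tq [ 0.01 -0.04 -0.02] op 0.016 q6 2.6
 d [ 0.0006 -0.0044 -0.0184] shift [0.368 0.055 0.071] turn [-0.002 -0.004  0.004]
```

>>> {"method": "carry_out", "body": {
  "moves": [
    [0,[0.1,0.05,0.07],[0,0,0]],
    [0,[0.27,0,0],[0,0,0]],
    [0,[0,0,0],[0,0,0]],
    [0,[0,0,0],[0,0,0]]
  ]
}}

```text
time: 8.52
position: [0.5463, -0.1511, 0.1409]
ee_rot: [0.613, 0.354, -0.612, 0.353]
contact_force: [-1.0, 0.0, -1.8]
opening: 0.0157
```

```bash
python3 - <<'E'
from h import *
plan([.5463,-.1509,.142],-120)
E
```

```text
t 8.53 pos [ 0.5463 -0.1511  0.1409] psi -120.0 F [-1.   0.  -1.8] Tq [ 0.02 -0.01 -0.01] op 0.0157 q6 2.61
 d [0.     0.0002 0.0011] shift [-0.022 -0.002 -0.004] turn [-0.002 -0.004  0.001]
```

>>> {"method": "carry_out", "body": {
  "moves": [
    [0,[0.06,0,0],[0,0,0]],
    [0,[0,0,0],[0,0,0]],
    [0,[0.04,0,0],[0,0,0]],
    [0,[0,0,0],[0,0,0]]
  ]
}}

```text
time: 9.02
position: [0.5465, -0.1511, 0.136]
ee_rot: [0.613, 0.354, -0.612, 0.353]
contact_force: [0.5, 0.1, -1.8]
opening: 0.0162
```

>>> {"method": "carry_out", "body": {
  "moves": [
    [0,[0.04,0,0],[0,0,0]],
    [0,[0,0,0],[0,0,0]]
  ]
}}

```text
time: 9.28
position: [0.5466, -0.1511, 0.1339]
ee_rot: [0.613, 0.353, -0.612, 0.353]
contact_force: [0.2, 1.4, -2.7]
opening: 0.016
```

>>> {"method": "carry_out", "body": {
  "moves": [
    [0,[0.03,0,0],[0,0,0]],
    [0,[0,0,0],[0,0,0]]
  ]
}}

```text
time: 9.52
position: [0.5466, -0.1511, 0.1323]
ee_rot: [0.613, 0.353, -0.612, 0.353]
contact_force: [-0.2, -0.3, -2.3]
opening: 0.0159
```

>>> {"method": "carry_out", "body": {
  "moves": [
    [0,[0.03,0,0],[0,0,0]],
    [0,[0,0,0],[0,0,0]]
  ]
}}

```text
time: 9.78
position: [0.5467, -0.1511, 0.1308]
ee_rot: [0.613, 0.353, -0.612, 0.354]
contact_force: [0.0, -0.4, -2.3]
opening: 0.0162
```

>>> {"method": "carry_out", "body": {
  "moves": [
    [0,[0.02,0,0],[0,0,0]],
    [0,[0,0,0],[0,0,0]]
  ]
}}

```text
time: 10.02
position: [0.547, -0.1512, 0.1302]
ee_rot: [0.613, 0.353, -0.612, 0.354]
contact_force: [-1.0, 0.5, -0.6]
opening: 0.016
```

>>> {"method": "carry_out", "body": {
  "moves": [
    [0,[0.02,0,0],[0,0,0]],
    [0,[0,0,0],[0,0,0]]
  ]
}}

```text
time: 10.28
position: [0.5472, -0.1513, 0.1297]
ee_rot: [0.613, 0.353, -0.611, 0.354]
contact_force: [-0.5, -0.1, 0.6]
opening: 0.0159
```

>>> {"method": "carry_out", "body": {
  "moves": [
    [0,[0.02,0,0],[0.4,0,0]],
    [0,[0.005,0,0],[0.4,0,0]],
    [0,[0,0,0],[0,0,0]]
  ]
}}

```text
time: 10.65
position: [0.5478, -0.1517, 0.1295]
ee_rot: [0.637, 0.308, -0.635, 0.31]
contact_force: [-0.9, -0.5, 0.8]
opening: 0.0163
```

```bash
python3 - <<'E'
from h import *
plan([.5465,-.1511,.129])
E
```

```text
t 10.65 pos [ 0.5478 -0.1517  0.1295] psi -128.2 F [-0.9 -0.5  0.8] Tq [-0.09  0.26  0.02] op 0.0163 q6 2.47
 d [-0.0013  0.0006 -0.0005] shift [ 0.009 -0.028  0.006] turn [-0.    -0.012 -0.025]
```

```bash
cat >> h.py <<'E'
A=np.array([.545,-.1537]); D=.003
def ph(z,psi_next):
    p=np.radians(psi_next); t=A-D*np.array([np.cos(p),np.sin(p)]); plan([*t,z])
E
python3 -c "
from h import *
ph(.129,-138)"
```

```text
t 10.65 pos [ 0.5478 -0.1517  0.1295] psi -128.2 F [-0.9 -0.5  0.8] Tq [-0.09  0.26  0.02] op 0.0163 q6 2.47
 d [-0.0005  0.0001 -0.0005] shift [ 0.009 -0.009  0.006] turn [-0.    -0.012 -0.025]
```

>>> {"method": "carry_out", "body": {
  "moves": [
    [0,[0.02,-0.015,0],[0.5,0,-0.02]],
    [0,[0.01,0,0],[0.5,0,0]],
    [0,[0.01,0,0],[0.5,0,0]],
    [0,[0.01,0,0],[0.5,0,0]]
  ]
}}

```text
time: 11.15
position: [0.5471, -0.1509, 0.1258]
ee_rot: [0.681, 0.193, -0.68, 0.192]
contact_force: [1.3, 0.2, -2.0]
opening: 0.016
```

```bash
python3 -c "
from h import *
ph(.129,-150)"
```

```text
t 11.15 pos [ 0.5471 -0.1509  0.1258] psi -148.4 F [ 1.3  0.2 -2. ] Tq [-0.19 -0.48  0.01] op 0.016 q6 2.12
 d [ 0.0005 -0.0013  0.0032] shift [-0.064  0.028  0.004] turn [ 0.    -0.014  0.007]
```

It has dropped in: z fell 4 mm below the unmatched level with no contact force. Sliding home slowly.

>>> {"method": "carry_out", "body": {
  "moves": [
    [0,[0.03,0.01,0],[0,0,0]],
    [0,[0,0,0],[0,0,0]]
  ]
}}

```text
time: 11.4
position: [0.5474, -0.1512, 0.1236]
ee_rot: [0.681, 0.195, -0.679, 0.193]
contact_force: [0.6, -0.1, -2.2]
opening: 0.0159
```

>>> {"method": "carry_out", "body": {
  "moves": [
    [0,[0.03,0,0],[0,0,0]],
    [0,[0,0,0],[0,0,0]]
  ]
}}

```text
time: 11.65
position: [0.5473, -0.1511, 0.1218]
ee_rot: [0.68, 0.195, -0.679, 0.194]
contact_force: [1.0, -0.3, -1.7]
opening: 0.0159
```

```bash
python3 -c "
from h import *
ph(.117,-150)"
```

```text
t 11.65 pos [ 0.5473 -0.1511  0.1218] psi -148.1 F [ 1.  -0.3 -1.7] Tq [-0.06 -0.31 -0.01] op 0.0159 q6 2.13
 d [ 0.0003 -0.0011 -0.0048] shift [0.096 0.021 0.007] turn [ 0.    -0.013  0.011]
```

>>> {"method": "carry_out", "body": {
  "moves": [
    [0,[0.04,0.01,0],[0,-0.01,0.01]],
    [0,[0,0,0],[0,0,0]]
  ]
}}

```text
time: 11.9
position: [0.5474, -0.1515, 0.1195]
ee_rot: [0.68, 0.195, -0.68, 0.195]
contact_force: [0.6, 0.1, -2.5]
opening: 0.0163
```

>>> {"method": "carry_out", "body": {
  "moves": [
    [0,[0.03,0,0],[0,0,0]],
    [0,[0,0,0],[0,0,0]]
  ]
}}

```text
time: 12.15
position: [0.5474, -0.1515, 0.1179]
ee_rot: [-0.68, -0.195, 0.68, -0.195]
contact_force: [0.4, -0.5, -1.7]
opening: 0.016
```

>>> {"method": "carry_out", "body": {
  "moves": [
    [0,[0.02,0,0],[0,0,0]],
    [0,[0,0,0],[0,0,0]]
  ]
}}

```text
time: 12.4
position: [0.5475, -0.1515, 0.117]
ee_rot: [0.68, 0.195, -0.68, 0.195]
contact_force: [-0.1, 0.1, -2.6]
opening: 0.0155
```

>>> {"method": "carry_out", "body": {
  "moves": [
    [0,[0.02,0,0],[0,0,0]],
    [0,[0,0,0],[0,0,0]]
  ]
}}

```text
time: 12.65
position: [0.5477, -0.1517, 0.1166]
ee_rot: [0.68, 0.195, -0.679, 0.195]
contact_force: [-0.1, 0.8, 0.4]
opening: 0.0161
```

>>> {"method": "carry_out", "body": {
  "moves": [
    [0,[0.02,0,0],[0,0,0]],
    [0,[0,0,0],[0,0,0]]
  ]
}}

```text
time: 12.9
position: [0.5479, -0.1517, 0.1161]
ee_rot: [0.68, 0.195, -0.679, 0.195]
contact_force: [0.3, 0.5, 1.6]
opening: 0.016
```

>>> {"method": "carry_out", "body": {
  "moves": [
    [0,[-0.01,0,0],[0,0,0]],
    [0.5,[0,0,0],[0,0,0]],
    [0.5,[0,0,0],[0,0,0]],
    [0.5,[0,0,0],[0,0,0]]
  ]
}}

```text
time: 13.4
position: [0.5478, -0.1518, 0.1164]
ee_rot: [0.68, 0.195, -0.679, 0.195]
contact_force: [1.6, 0.1, 0.6]
opening: 0.0432
```

```bash
python3 - <<'E'
from h import *
plan([.5475,-.1515,.30])
cv2.imwrite("pics/w8.png",bot.grab_frame("wrist"))
E
```

```text
t 13.4 pos [ 0.5478 -0.1518  0.1164] psi -148.0 F [1.6 0.1 0.6] Tq [-0.02 -0.01  0.01] op 0.0432 q6 2.12
 d [-0.0003  0.0003  0.1836] shift [-3.671e+00 -4.000e-03 -1.000e-03] turn [-0.    -0.006 -0.005]
```

View pics/w8.png

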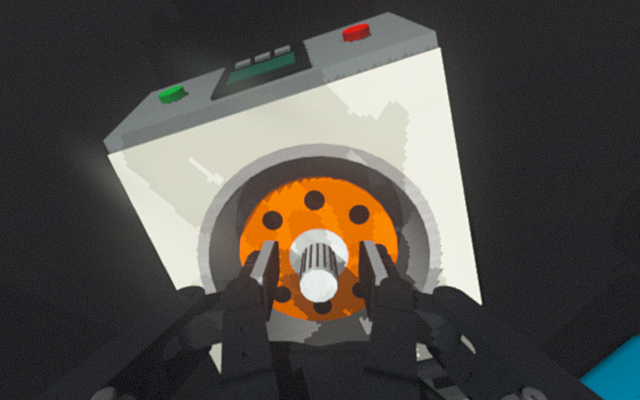

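The wrist view shows the rotor seated level in the chamber and the jaws clear of the knob at (319,283). Retreating straight up, then measuring the lid.

>>> {"method": "carry_out", "body": {
  "moves": [
    [0.5,[-0.2,0,0],[0,0,0]],
    [0.5,[-0.4,0,0],[0,0,0]],
    [0.5,[-0.9,0,0],[0,0,0]],
    [0,[-1,0,0],[0,0,0]],
    [0,[-1,0,0],[0,0,0]],
    [0,[-1,0,0],[0,0,0]],
    [0,[-0.3,0,0],[0,0,0]],
    [0,[0,0,0],[0,0,0]]
  ]
}}

```text
time: 14.45
position: [0.5463, -0.1523, 0.3694]
ee_rot: [0.681, 0.194, -0.678, 0.196]
contact_force: [0.1, -0.3, 0.4]
opening: -0.0003
```

```bash
python3 - <<'E'
from h import *
plan([.414,-.299,.36])
cv2.imwrite("pics/w9.png",bot.grab_frame("wrist"))
cs=bot.calibration("side");im=bot.grab_frame("side");cv2.imwrite("pics/s9full.png",im)
cv2.imwrite("pics/s9.png",cv2.resize(im[220:390,290:450],None,fx=3.5,fy=3.5,interpolation=cv2.INTER_CUBIC))
b=np.array([np.cos(np.radians(-131.5)),np.sin(np.radians(-131.5)),0]); y=np.array([-b[1],b[0],0]); H=np.array([.545,-.1525,.097])+.086*b
for a in (1.7,1.79,1.88):
    r=np.array([0,0,1])*np.sin(a)-b*np.cos(a); n=np.array([0,0,1])*np.cos(a)+b*np.sin(a)
    print(a,[np.round(proj(cs,H+R_*r+n*o+y*w),1).tolist() for R_,o,w in((158,34,-72),(158,34,72),(12,34,-72),(12,34,72),(172,20,0)) for R_,o,w in [(R_/1000,o/1000,w/1000)]])
E
```

```text
t 14.45 pos [ 0.5463 -0.1523  0.3694] psi -148.0 F [ 0.1 -0.3  0.4] Tq [-0.03 -0.05 -0.03] op -0.0003 q6 2.12
 d [-0.1323 -0.1467 -0.0094] shift [0.178 1.088 3.799] turn [-0.    -0.021 -0.025]
1.7 [[306.2, 300.0], [384.7, 358.4], [314.9, 326.0], [380.5, 376.3], [349.0, 317.6]]
1.79 [[300.8, 308.0], [379.1, 367.3], [314.8, 326.9], [380.2, 377.1], [342.9, 326.5]]
1.88 [[295.6, 316.0], [373.6, 376.1], [314.7, 327.7], [379.9, 377.7], [336.9, 335.6]]
```

View pics/s9full.png

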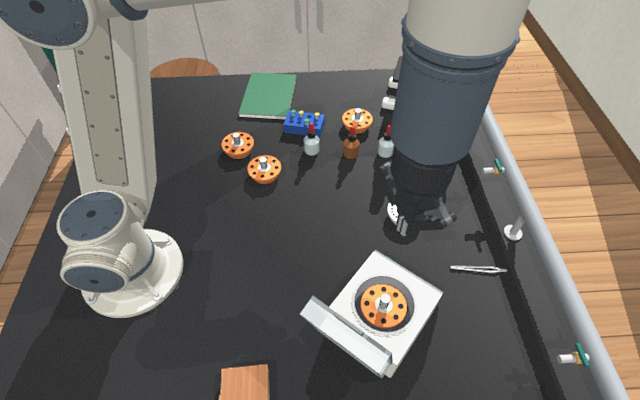

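View pics/w9.png

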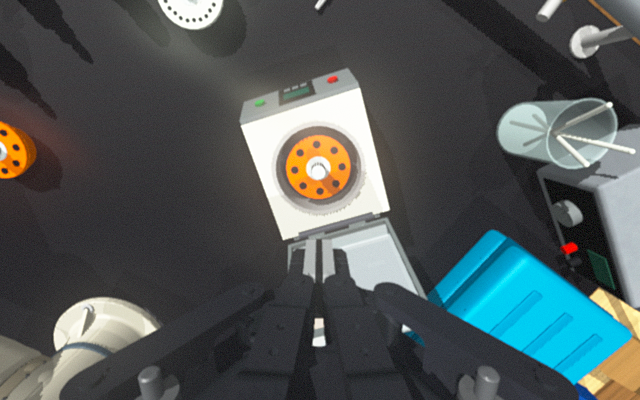

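The side view shows the rotor seated in the chamber at (383,303), with the lid open behind it. The wrist view confirms it is centred. Moving high over the lid to a point behind it, with the fingers closed.

>>> {"method": "carry_out", "body": {
  "moves": [
    [0,[0.05,0.22,0.78],[0,0,0]],
    [0,[0.05,0.22,0.78],[0,0,0]],
    [0,[0,0.22,0.78],[0,0,0]],
    [0,[0,0.22,0.78],[0,0,0]],
    [0,[0,0.2,0.6],[0,0,0]],
    [0,[0,0,0],[0,0,0]]
  ]
}}

```text
time: 15.3
position: [0.4103, -0.2988, 0.3535]
ee_rot: [-0.675, -0.198, 0.684, -0.193]
contact_force: [0.1, 0.3, -0.4]
opening: 0.0001
```

```bash
python3 - <<'E'
from h import *
plan([.414,-.299,.24],-145)
cv2.imwrite("pics/w10.png",bot.grab_frame("wrist")); cv2.imwrite("pics/s10.png",bot.grab_frame("side"))
E
```

```text
t 15.3 pos [ 0.4103 -0.2988  0.3535] psi -147.9 F [ 0.1  0.3 -0.4] Tq [ 0.01 -0.07  0.04] op 0.0001 q6 2.45
 d [ 0.0037 -0.0002 -0.1135] shift [ 2.268  0.067 -0.082] turn [-0.292  0.055  0.063]
```

View pics/w10.png

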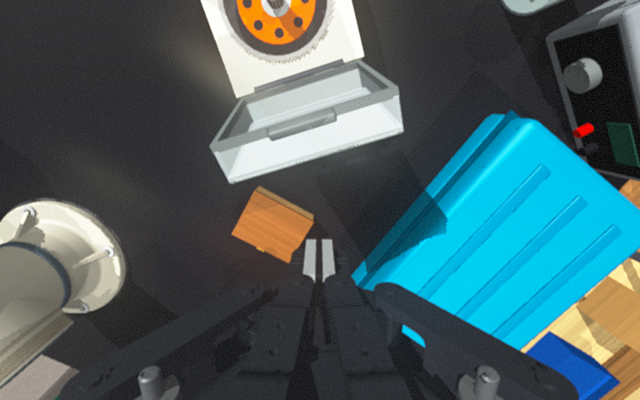

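View pics/s10.png

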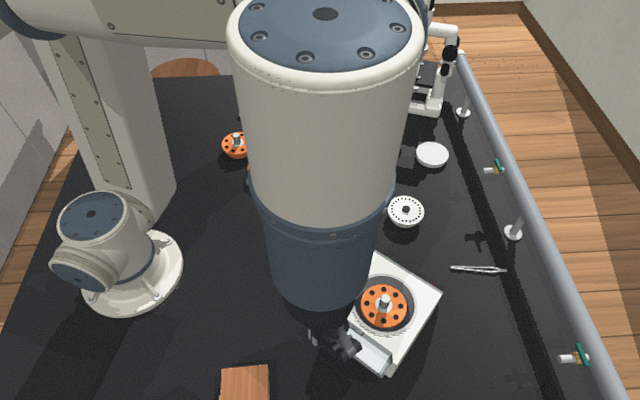

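The wrist view shows the lid's outer top edge from (232,183) to (403,130), the fingertips at (318,270) and a crate corner at (358,278). I'll compute the clearances.

```bash
python3 - <<'E'
from h import *
c=bot.calibration("wrist"); H=np.array([.488,-.217]); b=np.array([np.cos(np.radians(-131.5)),np.sin(np.radians(-131.5))]); w=np.array([-b[1],b[0]])
for u,v,z in((232,183,.24),(403,130,.24),(315,157,.24),(358,278,.1),(358,278,.2),(275,130,.265),(238,95,.097),(368,60,.097)):
    p=onz(c,u,v,z); print((u,v,z),np.round(p,3),"behind",round((p[:2]-H)@b,4),"across",round((p[:2]-H)@w,4))
ct=bot.calibration("top")
for u,v,z in((552,150,.1),(552,290,.1),(552,150,.0),(552,290,.0)): print("crate",onz(ct,u,v,z))
p=bot.state()["position"][:2]; print("tcp behind",(p-H)@b,(p-H)@w)
E
```

```text
(232, 183, 0.24) [ 0.386 -0.227  0.24 ] behind 0.0746 across -0.0697
(403, 130, 0.24) [ 0.496 -0.32   0.24 ] behind 0.072 across 0.0739
(315, 157, 0.24) [ 0.441 -0.273  0.24 ] behind 0.0731 across 0.0023
(358, 278, 0.1) [ 0.302 -0.431  0.1  ] behind 0.2831 across 0.0025
(358, 278, 0.2) [ 0.349 -0.384  0.2  ] behind 0.2171 across 0.0068
(275, 130, 0.265) [ 0.446 -0.238  0.265] behind 0.0434 across -0.0174
(238, 95, 0.097) [ 0.434 -0.164  0.097] behind -0.0038 across -0.0761
(368, 60, 0.097) [ 0.549 -0.275  0.097] behind 0.003 across 0.0846
crate [ 0.56830565 -0.42342632  0.1       ]
crate [ 0.24947742 -0.40759298  0.1       ]
crate [ 0.59376613 -0.48862084  0.        ]
crate [ 0.23619406 -0.47086345  0.        ]
tcp behind 0.11102124820590656 -0.0037905719664876234
```

>>> {"method": "carry_out", "body": {
  "moves": [
    [0,[0.6,0.05,-0.05],[-0.2,0.05,0.06]],
    [0,[0.7,0,0],[0,0,0]],
    [0,[0.7,0,0],[0,0,0]],
    [0,[0,0,0],[0,0,0]],
    [0,[0,0,0],[0,0,0]]
  ]
}}

```text
time: 16.02
position: [0.4176, -0.2949, 0.2501]
ee_rot: [-0.675, -0.211, 0.676, -0.21]
contact_force: [0.5, 0.2, 1.6]
opening: -0.0002
```

```bash
cat >> h.py <<'E'
H=np.array([.488,-.217]); b=np.array([np.cos(np.radians(-131.5)),np.sin(np.radians(-131.5))]); w=np.array([-b[1],b[0]])
def lp(behind,z,across=0,psi=None):
    p=bot.state()["position"]; print("tcp behind",round((p[:2]-H)@b,4),"across",round((p[:2]-H)@w,4),"z",round(p[2],4)); plan([*(H+b*behind+w*across),z],psi)
E
python3 -c "
from h import *
lp(.06,.24,0,-145)"
```

```text
tcp behind 0.105 across -0.0011 z 0.2501
t 16.02 pos [ 0.4176 -0.2949  0.2501] psi -145.4 F [0.5 0.2 1.6] Tq [-0.05 -0.03 -0.02] op -0.0002 q6 2.48
 d [ 0.0306  0.033  -0.0101] shift [ 0.202 -0.196 -0.879] turn [-0.041  0.004  0.007]
```

>>> {"method": "carry_out", "body": {
  "moves": [
    [0,[0.18,-0.05,-0.23],[0,0,0]],
    [0,[0,-0.05,-0.23],[0,0,0]],
    [0,[0,-0.05,-0.23],[0,0,0]],
    [0,[0,-0.05,-0.23],[0,0,0]]
  ]
}}

```text
time: 16.52
position: [0.4529, -0.2596, 0.2444]
ee_rot: [0.676, 0.209, -0.674, 0.212]
contact_force: [-1.4, 0.3, 1.2]
opening: -0.0002
```

```bash
python3 -c "
from h import *
lp(.045,.25,0,-145)"
```

```text
tcp behind 0.0552 across 0.0019 z 0.2444
t 16.52 pos [ 0.4529 -0.2596  0.2444] psi -145.4 F [-1.4  0.3  1.2] Tq [-0.35  0.5   0.06] op -0.0002 q6 2.39
 d [0.0053 0.0089 0.0056] shift [-0.113 -0.086 -0.188] turn [-0.043 -0.003 -0.026]
```

>>> {"method": "carry_out", "body": {
  "moves": [
    [0,[-0.08,-0.08,-0.22],[-0.04,0,-0.03]],
    [0,[0,-0.06,-0.24],[0,0,0]],
    [0,[0,-0.05,-0.23],[0,0,0]],
    [0,[0,-0.05,-0.23],[0,0,0]]
  ]
}}

```text
time: 17.02
position: [0.486, -0.2205, 0.249]
ee_rot: [0.674, 0.213, -0.674, 0.212]
contact_force: [-1.5, 0.0, 0.6]
opening: 0.0
```

```bash
python3 -c "
from h import *
lp(-.031,.25,0,-145)
cv2.imwrite('pics/w11.png',bot.grab_frame('wrist'))"
```

```text
tcp behind 0.0039 across 0.0008 z 0.249
t 17.02 pos [ 0.486  -0.2205  0.249 ] psi -145.0 F [-1.5  0.   0.6] Tq [-0.2   0.53  0.03] op 0.0 q6 2.32
 d [0.0225 0.0267 0.001 ] shift [-0.02  -0.179 -0.675] turn [ 0.003 -0.005  0.006]
```

View pics/w11.png

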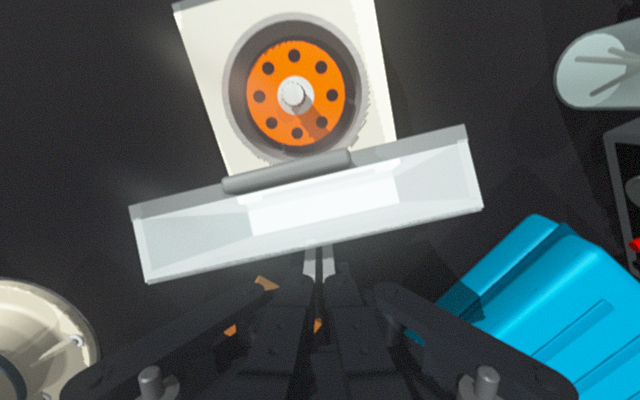

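The wrist view shows the lid just past upright, with the fingers on its outer face at (318,250). Force is about 1.5 N, so I'll continue.

>>> {"method": "carry_out", "body": {
  "moves": [
    [0,[0,-0.06,-0.23],[0,0,0]],
    [0,[0,-0.06,-0.23],[0,0,0]],
    [0,[0.02,-0.06,-0.23],[0,0,0]],
    [0,[0.08,-0.05,-0.2],[0,0,0]]
  ]
}}

```text
time: 17.58
position: [0.5187, -0.1823, 0.2431]
ee_rot: [0.675, 0.214, -0.674, 0.212]
contact_force: [-0.0, -0.6, -0.0]
opening: 0.0
```

```bash
python3 -c "
from h import *
lp(-.055,.239,0,-145)"
```

```text
tcp behind -0.0463 across 0.0 z 0.2431
t 17.57 pos [ 0.5187 -0.1823  0.2431] psi -145.0 F [-0.  -0.6 -0. ] Tq [-0.35  0.17 -0.04] op 0.0 q6 2.24
 d [ 0.0057  0.0065 -0.0041] shift [ 0.082 -0.041 -0.169] turn [ 0.004 -0.008  0.01 ]
```

>>> {"method": "carry_out", "body": {
  "moves": [
    [0,[0.13,-0.05,-0.2],[0,0,0]],
    [0,[0.13,-0.05,-0.2],[0,0,0]],
    [0,[0.13,-0.05,-0.2],[0,0,0]],
    [0,[0.2,-0.04,-0.18],[0,0,0]]
  ]
}}

```text
time: 18.08
position: [0.5475, -0.1495, 0.2119]
ee_rot: [0.675, 0.214, -0.674, 0.212]
contact_force: [0.7, 0.4, 1.5]
opening: -0.0002
```

```bash
python3 -c "
from h import *
lp(-.11,.181,0,-145)
cv2.imwrite('pics/w12.png',bot.grab_frame('wrist'))"
```

```text
tcp behind -0.09 across -0.0001 z 0.2119
t 18.07 pos [ 0.5475 -0.1495  0.2119] psi -145.0 F [0.7 0.4 1.5] Tq [ 0.08 -0.04 -0.03] op -0.0002 q6 2.18
 d [ 0.0134  0.0149 -0.0309] shift [ 0.618 -0.09  -0.389] turn [ 0.005 -0.015  0.008]
```

View pics/w12.png

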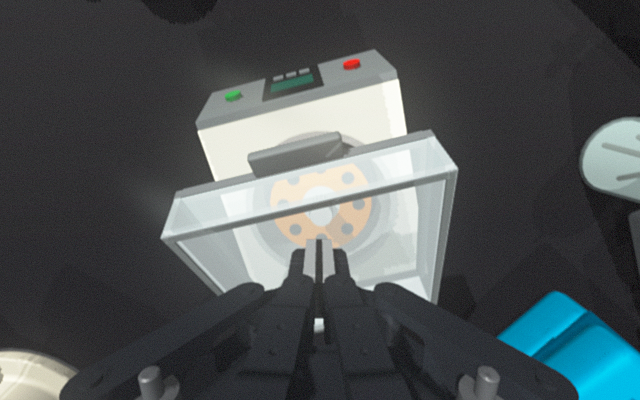

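The wrist view shows the lid about 0.5 rad open, with the fingertips on its face. Continuing down gently.

>>> {"method": "carry_out", "body": {
  "moves": [
    [0,[0.2,-0.03,-0.13],[0,0,0]],
    [0,[0.2,-0.03,-0.13],[0,0,0]],
    [0,[0.2,-0.03,-0.13],[0,0,0]],
    [0,[0,0,0],[0,0,0]]
  ]
}}

```text
time: 18.62
position: [0.5614, -0.1324, 0.1768]
ee_rot: [-0.674, -0.215, 0.675, -0.211]
contact_force: [-0.2, 0.4, 0.4]
opening: -0.0003
```

```bash
python3 -c "
from h import *
lp(-.122,.156,0,-145)"
```

```text
tcp behind -0.1121 across -0.0011 z 0.1768
t 18.62 pos [ 0.5614 -0.1324  0.1768] psi -144.9 F [-0.2  0.4  0.4] Tq [-0.06 -0.   -0.01] op -0.0003 q6 2.15
 d [ 0.0074  0.0067 -0.0208] shift [ 0.417 -0.024 -0.198] turn [ 0.007 -0.002  0.027]
```

>>> {"method": "carry_out", "body": {
  "moves": [
    [0,[0.1,-0.02,-0.1],[0,0,0]],
    [0,[0.1,-0.01,-0.1],[0,0,0.02]],
    [0,[0.08,0,0],[0,0,0]],
    [0,[0,0,0],[0,0,0]]
  ]
}}

```text
time: 19.12
position: [0.5696, -0.1251, 0.1625]
ee_rot: [0.675, 0.213, -0.674, 0.213]
contact_force: [-0.8, 0.7, 0.3]
opening: 0.0
```

>>> {"method": "carry_out", "body": {
  "moves": [
    [0,[0.05,0,0],[0,0,0]],
    [0,[0,0,0],[0,0,0]]
  ]
}}

```text
time: 19.38
position: [0.5697, -0.1252, 0.1602]
ee_rot: [0.675, 0.213, -0.674, 0.213]
contact_force: [0.4, -0.8, -0.3]
opening: -0.0002
```

>>> {"method": "carry_out", "body": {
  "moves": [
    [0,[0.05,0,0],[0,0,0]],
    [0,[0,0,0],[0,0,0]]
  ]
}}

```text
time: 19.62
position: [0.5698, -0.1253, 0.1577]
ee_rot: [0.675, 0.213, -0.673, 0.213]
contact_force: [0.7, -0.5, 0.2]
opening: 0.0001
```

>>> {"method": "carry_out", "body": {
  "moves": [
    [0,[0.03,0,0],[0,0,0]],
    [0,[0,0,0],[0,0,0]]
  ]
}}

```text
time: 19.88
position: [0.5698, -0.1253, 0.1562]
ee_rot: [0.675, 0.213, -0.673, 0.213]
contact_force: [0.6, 0.3, 0.4]
opening: 0.0001
```

>>> {"method": "carry_out", "body": {
  "moves": [
    [0,[0.03,0,0],[0,0,0]],
    [0,[0,0,0],[0,0,0]]
  ]
}}

```text
time: 20.12
position: [0.57, -0.1254, 0.1563]
ee_rot: [0.676, 0.213, -0.673, 0.213]
contact_force: [-0.1, 0.3, 0.6]
opening: -0.0001
```

>>> {"method": "carry_out", "body": {
  "moves": [
    [0,[0.02,0,0],[0,0,0]],
    [0,[0,0,0],[0,0,0]]
  ]
}}

```text
time: 20.38
position: [0.57, -0.1254, 0.1562]
ee_rot: [0.676, 0.213, -0.673, 0.214]
contact_force: [-0.3, 0.4, 1.1]
opening: -0.0002
```

z has stopped at 0.1562, so the tips are at 131 mm, which is the shut height. A slightly firmer nudge to confirm.

>>> {"method": "carry_out", "body": {
  "moves": [
    [0,[0.06,0,0],[0,0,0]],
    [0,[0.06,0,0],[0,0,0]],
    [0,[0.06,0,0],[0,0,0]]
  ]
}}

```text
time: 20.75
position: [0.5701, -0.1254, 0.1559]
ee_rot: [0.677, 0.212, -0.671, 0.216]
contact_force: [-6.0, 4.2, 18.5]
opening: 0.0002
```

```bash
python3 -c "
from h import *
lp(-.122,.156,0,-145)"
```

```text
tcp behind -0.123 across 0.0008 z 0.1559
t 20.75 pos [ 0.5701 -0.1254  0.1559] psi -144.8 F [-6.   4.2 18.5] Tq [1.62 2.99 0.01] op 0.0002 q6 2.13
 d [-0.0013 -0.0002  0.0001] shift [-0.003 -0.012  0.023] turn [ 0.022 -0.039 -0.044]
```

>>> {"method": "carry_out", "body": {
  "moves": [
    [0,[-0.1,0,0],[0,0,0]],
    [0,[-0.5,0,0],[0,0,0]],
    [0,[-0.9,0,0],[0,0,0]],
    [0,[-1,0,0],[0,0,0]],
    [0,[0,-0.3,0.9],[0,0,0]],
    [0,[-0.3,-0.3,0.9],[0,0,0]],
    [0,[-0.3,-0.9,0.4],[0,0,0]],
    [0,[0,-0.9,0.4],[0,0,0]],
    [0,[0,-0.9,0.4],[0,0,0]],
    [0,[0,-0.9,0],[0,0,0]],
    [0,[0,0,0],[0,0,0]]
  ]
}}

```text
time: 22.12
position: [0.3189, -0.0388, 0.3096]
ee_rot: [0.676, 0.212, -0.672, 0.214]
contact_force: [0.9, 0.4, 1.1]
opening: 0.0
```

```bash
python3 -c "
from h import *
plan([.5,0,.3])
s=bot.grab_frame('side');t=bot.grab_frame('top')
cv2.imwrite('pics/s13.png',s);cv2.imwrite('pics/t13.png',t)
cs=bot.calibration('side')
h3=lambda x,z,y:np.r_[H-b*x+w*y,z]
print([np.round(proj(cs,h3(x,.131,y)),1).tolist() for x,y in((.158,-.072),(.158,.072),(.012,-.072),(.012,.072))])
cv2.imwrite('pics/s13c.png',cv2.resize(s[220:390,290:450],None,fx=3.5,fy=3.5,interpolation=cv2.INTER_CUBIC))"
```

```text
t 22.12 pos [ 0.3189 -0.0388  0.3096] psi -144.9 F [0.9 0.4 1.1] Tq [-0.04 -0.09  0.02] op 0.0 q6 1.8
 d [ 0.1811  0.0388 -0.0096] shift [ 0.216  1.446 -3.408] turn [-0.    -0.031 -0.024]
[[374.3, 247.9], [437.9, 288.1], [330.6, 301.1], [397.3, 349.3]]
```

View pics/s13.png

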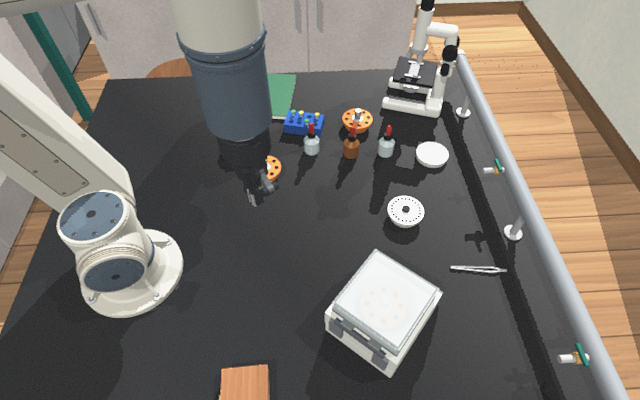

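View pics/s13c.png

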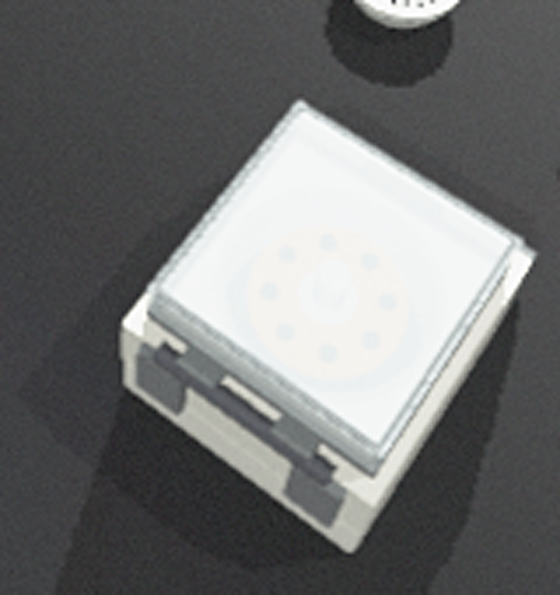

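View pics/t13.png

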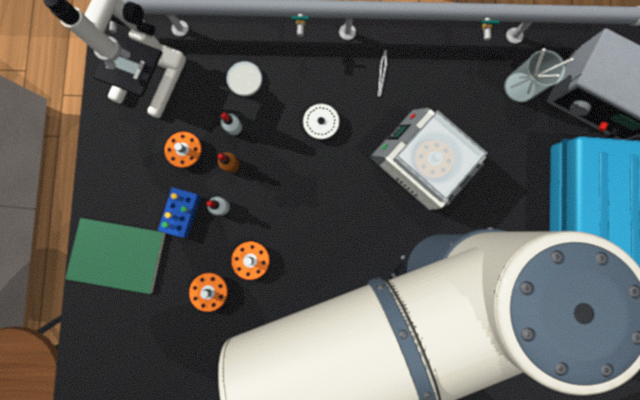

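The side view shows the lid shut: its front corners are at (376,249) and (440,288), against (374,248) and (438,288) predicted for shut. The rotor is visible through it, centred. The top view shows the other things where they were, and the arm is clear.

```bash
python3 -c "
from h import *
print(bot.job_done())"
```

```text
the job is handed in; nothing more can be done
None
```

The orange rotor is on the drive shaft, fully home on the shoulder, and the lid is shut; I handed the job in at about 22 s of the 67 s allowed.

- **Choice and fit:** I took the orange rotor farthest to the robot's right and lowered its bore over the shaft's nose. I turned it about 28° under roughly 3 N until it dropped onto the flats. It then slid to the shoulder at the expected height, with the underside at about 57 mm and no more than about 4 N on the bearing.
- **Lid:** I let go, retreated, and swung the lid shut from behind with the closed fingertips at about 2 N.
- **Last checks:** The lid's outer face was at 131 mm under the fingertips, and its front corners were within about 2 px of the shut prediction. The rotor showed centred through the lid, and the other things I could see were where they had been. One of the four orange rotors and the wooden block were hidden behind the arm in one of the two last pictures, but each shows in place in the other. The gripper was clear of everything.
- **What disagreed:** My final nudge to confirm the lid was shut reached about 18 N on the wrist, firmer than I meant. It landed on the already shut lid, not on the motor. Before the insertion, the side and wrist cameras differed by about 2 mm on where the rotor sat over the shaft. I used a value between them, and the nose entered cleanly.

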